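# Find the unlocked flap of the sample drop box and push it open

### The arm

A 6-joint arm with a two-finger parallel gripper is mounted at the origin on a cart in front of the work surface, level with it; the furniture and walls round the work are solid. World frame = base frame: x ahead of the robot, y to its left, z up, the work surface at z = 0. Lengths are in mm, angles in rad, forces in N, time in s.
With the tool pointing down it reaches from about 325 to 900 mm from the base axis. Payload 6.1 kg.
Tool frame: the origin (TCP) lies midway between the tips of the shut fingers; the grasp point (between the pads) lies 19 mm behind it; z points along the fingers, y is the line along which they close (so a half turn about z gives the same grasp; the last joint's range is limited). The gripper opens to 85 mm and grips with 20 to 120 N. Pads are 22 mm wide; open, the fingers measure 114 mm over their backs; the gripper's body (76 mm by 85 mm) begins 54 mm behind the grasp point. The pads swing forward as they close: fully open they stand 13 mm farther back than shut.
Start: joints at [1.039, 0.22, 1.526, -0, 1.395, -0.126], TCP at [246.719, 574.235, 231.3] pointing down, gripper open.
Joint ranges: [-2.98, 2.98], [-0.91, 2.08], [0.09, 2.57], [-1.24, 4.39], [0.2, 2.65], [-2.68, 2.68]. Speed limits (rad/s): [2.57, 2.57, 3.01, 3.14, 3.14, 3.14].

### API

Orientations are given as a unit quaternion [x, y, z, w].
In Python, from station import env gives the robot as it stands.
- The arm moves only by the shell command python3 -m inch 'ROWS' [FORCE]. ROWS is JSON, a list that holds one entry, the list of rows, each a list of 7 numbers: the closure, from 0 (fully open) to 1 (shut), then the shift along the tool's x, y, z in m, then the turn, a rotation vector about the tool's x, y, z in degrees. In form: [[[fingers, dx, dy, dz, rx, ry, rz], ...]]. A call has 1 to 12 rows; each row shifts and turns the commanded pose from where the row before left it, along the tool's axes as they then stand; what a row does not reach is not made up. A row lasts 1/12 s, in which the tool goes at most 41.7 mm and 7.16 degrees, less where a joint would pass 70% of its speed; a pose out of reach is approached as far as the arm can. A call with a gripper value outside its range is refused whole. The fingers move at their own pace and stop on an object; FORCE is the grip in N (left out, the last holds). Time passes only in rows, so rows that do not move let the fingers close. It gives the time, the measured TCP pose, the force, the opening and the grip force at its end, in the units of the state.
- env.sense(): the state, without advancing time (a new reading comes with each control period).
- env.get_image(name): name is "side" or "top"; returns a dict with "img" (400x640x3 uint8, red, green, blue), "K" (3x3 intrinsics, pixels), "k1" (the pictures are not rectified: a ray, as slopes to the right and down, at radius r is drawn at 1 + k1 r^2 times it, then the intrinsics apply), "position" and "rotation" of the camera in the world. Camera axes: x right, y up, looking along -z (the intrinsics and any distortion apply to the point x, -y, -z); pixel columns grow to the right and rows downward; lengths in mm; the calibration is good to about 2 mm. A picture is of the moment at which its call begins. There is no depth.
- env.close_job(): hands the job in; it is judged then, once.
The state is a dict: "time_s": time; "qpos": joint angles; "qd": joint speeds; "effort": joint torques, N m; "eef_pos": TCP position; "eef_rot": TCP orientation; "force": force on the tool from outside, world axes, zero at the start; "moment": the same for the moment, N m; "grip_width": finger opening in mm; "grip_force": force on a finger pad.
Only numpy, scipy, OpenCV 4.12 (cv2) and the standard library are available. Lean on these libraries where they do the work, as an engineer would, in place of code of your own. Each camera call takes 0.05 s, during which the arm holds its last target. There are 200 camera calls.

### The job

Three of the four blue flaps on the sample drop box are locked and one has been left unlocked: press lightly on the white marks, one flap after another, until you find the flap that rocks, then push that flap down fully open, leave it standing open and move clear. Do it all by pushing with the fingertips, never force a flap that is locked, and do not pick up or shift the marker, stopper, glassware, bottle and timer around it.

Things in the scene. Friction and masses are not known exactly. Their poses are not given: they have to be found in the camera images.
- drop_box: white sample drop box with grey deck, 230 (x) x 270 (y) x 80 mm tall, fixed. Origin: centre of its underside; x points from the near row of bays to the far row, y left, z up. Four identical blue flaps lie flush in the deck, two rows of two, each with a round 22 mm white mark; three are locked, one anywhere among them is unlocked. Bays are empty, 65 mm deep.
- bay_1 (a point): bay in the near row, left: point on the top of its shut flap (80 x, 75 y, 5 mm thick), on its crosswise pivot line (along y), mid-width, 80 mm above the worktop, axes as the box's; fixed to the box. 50 mm of the flap lie on the box's -x side (robot's side) of it, 30 mm beyond; the centre of the white mark is 30 mm from it towards -x.
- bay_2 (a point): bay in the near row, right: point on the top of its shut flap (80 x, 75 y, 5 mm thick), on its crosswise pivot line (along y), mid-width, 80 mm above the worktop, axes as the box's; fixed to the box. 50 mm of the flap lie on the box's -x side (robot's side) of it, 30 mm beyond; the centre of the white mark is 30 mm from it towards -x.
- bay_3 (a point): bay in the far row, left: point on the top of its shut flap (80 x, 75 y, 5 mm thick), on its crosswise pivot line (along y), mid-width, 80 mm above the worktop, axes as the box's; fixed to the box. 50 mm of the flap lie on the box's -x side (robot's side) of it, 30 mm beyond; the centre of the white mark is 30 mm from it towards -x.
- bay_4 (a point): bay in the far row, right: point on the top of its shut flap (80 x, 75 y, 5 mm thick), on its crosswise pivot line (along y), mid-width, 80 mm above the worktop, axes as the box's; fixed to the box. 50 mm of the flap lie on the box's -x side (robot's side) of it, 30 mm beyond; the centre of the white mark is 30 mm from it towards -x.
- flap (a joint): tilt (rad) of the one unlocked flap, in whichever bay: 0 flush, as at the start; grows as its robot-side part dips and its far edge rises; stop at 1.0, full open; rocks 0.05 the other way. About 2 N straight down on the mark moves it; no spring, it stays where left. A blunt 15 mm tip pushed straight down on the mark has it full open 35 to 40 mm below the deck.
- locked_2 (a joint): how far (m) a locked flap, in whichever bay, is pressed straight down into its rubber seal: 0 at rest (flush); stiff spring, 1 mm for every 5 N, comes back when let go, never tilts. Over 0.006 (30 N) forces the lock.
- locked_3 (a joint): how far (m) another locked flap, in whichever bay, is pressed straight down into its rubber seal: 0 at rest (flush); stiff spring, 1 mm for every 5 N, comes back when let go, never tilts. Over 0.006 (30 N) forces the lock.
- locked_4 (a joint): how far (m) the third locked flap, in whichever bay, is pressed straight down into its rubber seal: 0 at rest (flush); stiff spring, 1 mm for every 5 N, comes back when let go, never tilts. Over 0.006 (30 N) forces the lock.
- marker_black: bystander, loose, to be left alone: black-capped white marker pen, 136 x 12 x 12, lying lengthwise (along the box's x) on the left rim of the deck. Sizes in mm; origin at the centre of its underside as it lies.
- stopper: bystander, loose, to be left alone: brown-red rubber stopper, 26 across and 24 tall, standing on the right rim of the deck. Sizes in mm; origin at the centre of its underside.
- small_flask: bystander, loose, to be left alone: small empty conical glass flask, 64 across and 106 tall, on the worktop left of the box. Sizes in mm; origin at the centre of its underside.
- small_beaker: bystander, loose, to be left alone: small glass beaker, 56 x 50 and 58 tall, on the worktop left of the box. Sizes in mm; origin at the centre of its underside.
- dropper_bottle: bystander, loose, to be left alone: small white bottle with black cap, 33 across and 78 tall, on the worktop right of the box. Sizes in mm; origin at the centre of its underside.
- timer: bystander, loose, to be left alone: white kitchen-style timer, 50 x 66 and 69 tall, on the worktop right of the box. Sizes in mm; origin at the centre of its underside.

How it is judged (in metres and radians):
At the end, for the whole second after the job is handed in: the unlocked flap stands open by at least 0.85 rad (its stop is at 1.0) and is at rest, and each of the six bystanders is within 20 mm of where it began (value of joint flap above 0.85 rad and velocity of joint flap below 0.05 rad/s and distance of each of marker_black, stopper, small_flask, small_beaker, dropper_bottle, timer from where it was at the start of the episode below 0.02 m); the robot touches nothing.
It fails at once if a bystander (marker, stopper, flask, beaker, bottle or timer) is lifted or shifted by more than 20 mm (distance of any of marker_black, stopper, small_flask, small_beaker, dropper_bottle, timer from where it was at the start of the episode above 0.02 m).
It fails at once if a locked flap is forced down into its seal by more than 6 mm (about 30 N) (value of joint any of locked_2, locked_3, locked_4 above 0.006 m).
It also fails if it takes over 45 s, if anything falls off the work surface, if the arm or the gripper's body presses on something with over 40 N, if the wrist force passes 120 N, or if a joint passes its speed limit or range.

## Working session

There is one attempt and no reset: what is moved stays moved. The work goes in short steps, Python scripts to look and compute and a shell command to move; the robot and the scene stay as the last step left them, time stands still between calls to the robot, and variables do not carry over. Pictures are saved under pics/ and viewed, at most 10 in all, crops included, and the job is handed in when it is done.

```bash
ls; mkdir -p pics; python3 - <<'E'
from station import env
import cv2
s=env.sense();print({k:s[k] for k in('time_s','eef_pos','eef_rot','force','grip_width')})
for n in('top','side'):
    d=env.get_image(n);cv2.imwrite(f'pics/{n}0.png',d['img'][...,::-1]);print(n,d['K'],d['k1'],d['position'],d['rotation'])
E
```

```text
pics
{'time_s': 0.0, 'eef_pos': array([246.39998983, 573.71636048, 230.19514115]), 'eef_rot': array([ 2.01516726e-01,  9.79484588e-01, -9.24789105e-04, -3.07958431e-04]), 'force': array([-0.30412323,  0.40595311, -0.74728154]), 'grip_width': 85.43266410525912}
top [[429.19945446   0.         316.80048306]
 [  0.         429.19945446 194.95683402]
 [  0.           0.           1.        ]] -0.006964571855310297 [425.27049661 126.59698031 934.91468017] [ 0.05497501 -0.07607749 -0.69324504  0.7145637 ]
side [[507.22251612   0.         315.21807845]
 [  0.         507.22251612 207.53144087]
 [  0.           0.           1.        ]] -0.1618681679951707 [ 609.42969558 1176.25144479  495.39385964] [0.00539443 0.5659004  0.8241531  0.02234504]
```

View pics/top0.png

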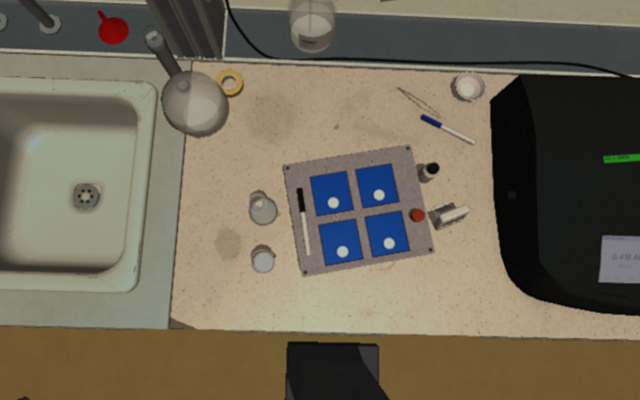

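View pics/side0.png

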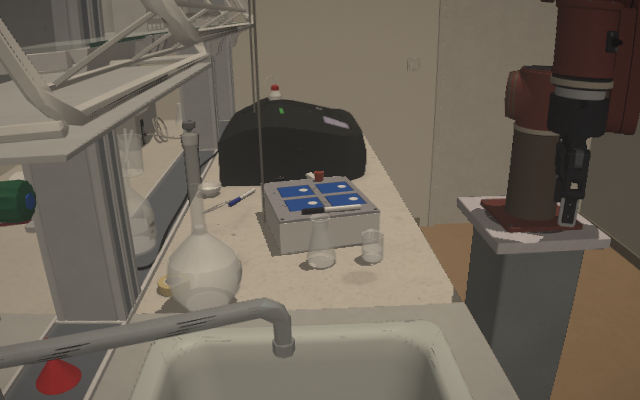

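The top view shows the four white marks at about (333,202), (379,195), (343,252) and (389,243). The marker is on the left rim and the stopper on the right rim, near (417,215). The side view shows the deck unobstructed. Next I measure the marks in both views.

```bash
cat > h.py <<'E'
import numpy as np,cv2
from scipy.spatial.transform import Rotation as R
def ray(d,uv):
    K=d['K'];D=np.array([d['k1'],0,0,0,0.])
    p=cv2.undistortPoints(np.array([[uv]],float),K,D)[0,0]
    return d['position'],R.from_quat(d['rotation']).apply([p[0],-p[1],-1])
def plane(d,uv,z):
    o,v=ray(d,uv);return o+v*(z-o[2])/v[2]
def marks(img):
    h=cv2.cvtColor(img,cv2.COLOR_RGB2HSV)
    blue=cv2.inRange(h,(105,150,60),(125,255,255))
    out=[]
    cs,hier=cv2.findContours(blue,cv2.RETR_CCOMP,cv2.CHAIN_APPROX_NONE)
    for i,c in enumerate(cs):
        if hier[0][i][3]>=0 and cv2.contourArea(c)>12:
            m=cv2.moments(c);out.append((m['m10']/m['m00'],m['m01']/m['m00'],cv2.contourArea(c)))
    return out
E
python3 - <<'E'
from h import *
from station import env
for n in('top','side'):
    d=env.get_image(n)
    for u in marks(d['img']):print(n,np.round(u,1),plane(d,u[:2],80).round(1))
s=env.sense();M=R.from_quat(s['eef_rot']).as_matrix();print(M.round(3))
E
```

```text
top [342.2 251.3 144. ] [474.3  49.8  80. ]
top [388.7 242.9 139.5] [493.7 -43.1  80. ]
top [332.9 202.3 134. ] [572.2  70.2  80. ]
top [378.6 194.5 134. ] [591.4 -22.7  80. ]
side [302.8 189.9  51.5] [595.7 -26.8  80. ]
[[-0.919  0.395 -0.001]
 [ 0.395  0.919 -0.001]
 [ 0.    -0.001 -1.   ]]
```

```bash
python3 -m inch '[[[1,-0.0174,-0.0163,0,0,0,0],[1,-0.0174,-0.0163,0,0,0,0],[1,-0.0174,-0.0163,0,0,0,0],[1,-0.0174,-0.0163,0,0,0,0],[1,-0.0174,-0.0163,0,0,0,0],[1,-0.0174,-0.0163,0,0,0,0],[1,-0.0174,-0.0163,0,0,0,0],[1,-0.0174,-0.0163,0,0,0,0],[1,-0.0174,-0.0163,0,0,0,0],[1,-0.0174,-0.0163,0,0,0,0],[1,-0.0174,-0.0163,0,0,0,0],[1,-0.0174,-0.0163,0,0,0,0]]]' 20
python3 -m inch '[[[1,-0.0174,-0.0163,0,0,0,0],[1,-0.0174,-0.0163,0,0,0,0],[1,-0.0174,-0.0163,0,0,0,0],[1,-0.0174,-0.0163,0,0,0,0],[1,-0.0174,-0.0163,0,0,0,0],[1,-0.0174,-0.0163,0,0,0,0],[1,-0.0174,-0.0163,0,0,0,0],[1,-0.0174,-0.0163,0,0,0,0],[1,-0.0174,-0.0163,0,0,0,0],[1,-0.0174,-0.0163,0,0,0,0],[1,-0.0174,-0.0163,0,0,0,0],[1,-0.0174,-0.0163,0,0,0,0]]]'
python3 -m inch '[[[1,0,0,0,0,0,-5.85],[1,0,0,0,0,0,-5.85],[1,0,0,0,0,0,-5.85],[1,0,0,0,0,0,-5.85],[1,0,0,0,0,0,-5.85],[1,0,0,0,0,0,-5.85],[1,0,0,0,0,0,0],[1,0,0,0,0,0,0]]]'
```

```text
time_s: 1.2
eef_pos: [361.5, 310.9, 231.2]
eef_rot: [0.201, 0.979, -0.0, -0.0]
force: [-0.3, 0.4, -0.1]
grip_width: 0.0
grip_force: 0.0
time_s: 2.2
eef_pos: [476.2, 48.8, 231.3]
eef_rot: [0.202, 0.979, 0.0, 0.0]
force: [-0.8, 0.5, -0.5]
grip_width: -0.4
grip_force: 0.0
time_s: 2.87
eef_pos: [475.9, 49.9, 231.2]
eef_rot: [-0.102, 0.995, 0.0, -0.0]
force: [-0.6, 0.5, -0.5]
grip_width: 0.0
grip_force: 0.0
```

```bash
python3 -m inch '[[[1,0.0015,0,0.027,0,0,0],[1,0,0,0.027,0,0,0],[1,0,0,0.027,0,0,0],[1,0,0,0.027,0,0,0],[1,0,0,0.027,0,0,0],[1,0,0,0.006,0,0,0],[1,0,0,0,0,0,0]]]'
python3 -m inch '[[[1,0,0,0.002,0,0,0],[1,0,0,0.002,0,0,0],[1,0,0,0.002,0,0,0],[1,0,0,0.002,0,0,0],[1,0,0,0.002,0,0,0],[1,0,0,0,0,0,0],[1,0,0,0,0,0,0]]]'
```

```text
time_s: 3.45
eef_pos: [472.4, 49.8, 88.2]
eef_rot: [-0.102, 0.995, 0.0, -0.003]
force: [0.4, -0.1, -0.6]
grip_width: 0.0
grip_force: 0.0
time_s: 4.03
eef_pos: [474.5, 49.6, 80.4]
eef_rot: [-0.103, 0.995, -0.0, 0.0]
force: [-1.3, 0.2, 0.6]
grip_width: 0.1
grip_force: 0.0
```

```bash
python3 -m inch '[[[1,0,0,0.001,0,0,0],[1,0,0,0.001,0,0,0],[1,0,0,0,0,0,0],[1,0,0,0,0,0,0]]]'
python3 -m inch '[[[1,0,0,0.001,0,0,0],[1,0,0,0,0,0,0],[1,0,0,0,0,0,0]]]'
```

```text
time_s: 4.37
eef_pos: [474.8, 49.6, 78.8]
eef_rot: [-0.103, 0.995, -0.0, 0.0]
force: [-1.1, 0.1, 5.4]
grip_width: 0.1
grip_force: 2.6
time_s: 4.62
eef_pos: [474.7, 49.6, 78.2]
eef_rot: [-0.103, 0.995, -0.0, 0.0]
force: [-3.7, -0.2, 8.9]
grip_width: -0.1
grip_force: 4.2
```

Force climbs at about 5 N/mm, so bay_1 is locked. Next is bay_2.

```bash
python3 -m inch '[[[1,0,0,-0.014,0,0,0],[1,0,-0.025,0,0,0,0],[1,0,-0.025,0,0,0,0],[1,0,-0.025,0,0,0,0],[1,0,-0.02,0,0,0,0],[1,0,0,0.006,0,0,0],[1,0,0,0.004,0,0,0],[1,0,0,0,0,0,0],[1,0,0,0,0,0,0]]]'
python3 -m inch '[[[1,0,0,0.002,0,0,0],[1,0,0,0.001,0,0,0],[1,0,0,0,0,0,0],[1,0,0,0,0,0,0]]]'
```

```text
time_s: 5.37
eef_pos: [493.2, -42.4, 80.5]
eef_rot: [-0.104, 0.995, 0.0, -0.001]
force: [0.3, -0.8, 0.2]
grip_width: -0.2
grip_force: 0.0
time_s: 5.7
eef_pos: [493.9, -42.5, 78.8]
eef_rot: [-0.104, 0.995, 0.0, -0.0]
force: [-2.0, 1.0, 5.0]
grip_width: -0.3
grip_force: 2.7
```

```bash
python3 -m inch '[[[1,0,0,0.001,0,0,0],[1,0,0,0,0,0,0],[1,0,0,0,0,0,0]]]'
```

```text
time_s: 5.95
eef_pos: [494.0, -42.5, 78.2]
eef_rot: [-0.104, 0.995, 0.0, -0.0]
force: [-3.9, 0.8, 8.3]
grip_width: 0.0
grip_force: 4.2
```

Bay_2 is locked as well. Next is bay_4, 100 mm along -tool x.

```bash
python3 -m inch '[[[1,0,0,-0.014,0,0,0],[1,-0.025,0,0,0,0,0],[1,-0.025,0,0,0,0,0],[1,-0.025,0,0,0,0,0],[1,-0.025,0,0,0,0,0],[1,0,0,0.006,0,0,0],[1,0,0,0.004,0,0,0],[1,0,0,0,0,0,0],[1,0,0,0,0,0,0]]]'
python3 -m inch '[[[1,0,0,0.002,0,0,0],[1,0,0,0.001,0,0,0],[1,0,0,0,0,0,0],[1,0,0,0,0,0,0]]]'
python3 -m inch '[[[1,0,0,0.001,0,0,0],[1,0,0,0,0,0,0],[1,0,0,0,0,0,0]]]'
```

```text
time_s: 6.7
eef_pos: [590.3, -22.5, 80.4]
eef_rot: [-0.103, 0.995, 0.0, -0.001]
force: [-0.4, 0.4, -0.7]
grip_width: -0.1
grip_force: 0.0
time_s: 7.03
eef_pos: [591.7, -22.9, 78.4]
eef_rot: [-0.103, 0.995, -0.0, 0.0]
force: [-0.3, -1.2, 0.7]
grip_width: 0.1
grip_force: 0.0
time_s: 7.28
eef_pos: [591.9, -22.9, 77.4]
eef_rot: [-0.103, 0.995, -0.0, -0.0]
force: [-1.3, -1.1, 2.7]
grip_width: 0.1
grip_force: 1.2
```

```bash
python3 -m inch '[[[1,0,0,0.001,0,0,0],[1,0,0,0,0,0,0],[1,0,0,0,0,0,0]]]'
python3 -m inch '[[[1,0,0,0.001,0,0,0],[1,0,0,0,0,0,0],[1,0,0,0,0,0,0]]]'
```

```text
time_s: 7.53
eef_pos: [592.0, -22.9, 76.3]
eef_rot: [-0.103, 0.995, -0.0, 0.0]
force: [-1.9, -1.2, 2.2]
grip_width: 0.0
grip_force: 1.1
time_s: 7.78
eef_pos: [591.9, -22.9, 75.2]
eef_rot: [-0.103, 0.995, -0.0, 0.0]
force: [-1.5, -0.5, 1.7]
grip_width: 0.3
grip_force: 0.8
```

The force stays near 2 N while the tip sinks, so bay_4 is the unlocked flap. Pushing it open.

```bash
python3 -m inch '[[[1,0,0,0.003,0,0,0],[1,0,0,0.003,0,0,0],[1,0,0,0.003,0,0,0],[1,0,0,0.003,0,0,0],[1,0,0,0.003,0,0,0],[1,0,0,0.003,0,0,0],[1,0,0,0,0,0,0],[1,0,0,0,0,0,0]]]'
python3 -m inch '[[[1,0,0,0.002,0,0,0],[1,0,0,0.002,0,0,0],[1,0,0,0.002,0,0,0],[1,0,0,0,0,0,0]]]'
```

```text
time_s: 8.45
eef_pos: [591.1, -22.6, 56.3]
eef_rot: [-0.103, 0.995, 0.0, -0.001]
force: [0.4, 0.7, -0.2]
grip_width: 0.2
grip_force: 0.0
time_s: 8.78
eef_pos: [591.6, -22.8, 50.8]
eef_rot: [-0.103, 0.995, 0.0, -0.0]
force: [0.1, 0.0, 1.2]
grip_width: -0.2
grip_force: 0.0
```

```bash
python3 -m inch '[[[1,0,0,0.002,0,0,0],[1,0,0,0.002,0,0,0],[1,0,0,0,0,0,0],[1,0,0,0,0,0,0]]]'
python3 -m inch '[[[1,0,0,0.002,0,0,0],[1,0,0,0,0,0,0],[1,0,0,0,0,0,0]]]'
python3 - <<'E'
from station import env
import cv2
for n in('top','side'):
    im=env.get_image(n)['img']
    im=im[110:300,230:470] if n=='top' else im[120:280,230:430]
    cv2.imwrite(f'pics/{n}1.png',cv2.resize(im,None,fx=3,fy=3)[...,::-1])
E
```

```text
time_s: 9.12
eef_pos: [591.7, -22.9, 47.5]
eef_rot: [-0.103, 0.995, -0.0, -0.0]
force: [-3.1, -0.0, 4.9]
grip_width: -0.2
grip_force: 2.6
time_s: 9.37
eef_pos: [591.9, -23.0, 47.2]
eef_rot: [-0.103, 0.995, -0.0, -0.0]
force: [-8.7, 1.6, 15.0]
grip_width: 0.2
grip_force: 7.6
```

View pics/side1.png

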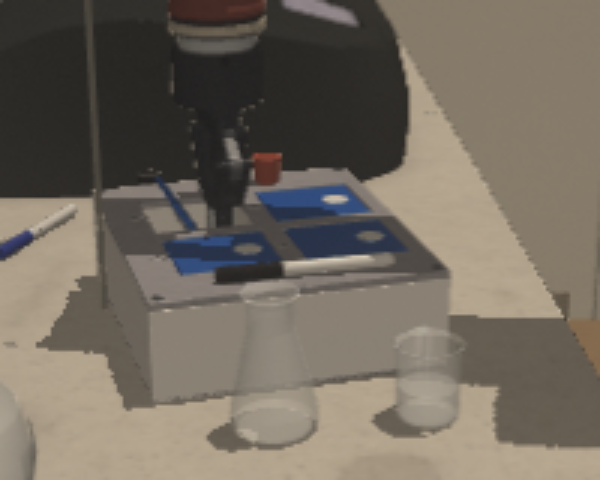

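The side crop shows the far-right flap standing steeply open near (175,205) with the tip in the bay. The stopper, marker and glassware are still in place. The force has jumped to 15 N with the tip stalled, so the flap is at its stop. Retracting up and back.

```bash
python3 -m inch '[[[1,0.003,0,-0.002,0,0,0],[1,0,0,-0.01,0,0,0],[1,0,0,-0.015,0,0,0],[1,0,0,-0.025,0,0,0],[1,0,0,-0.025,0,0,0],[1,0,0,-0.025,0,0,0],[1,0,0,-0.025,0,0,0],[1,0.025,0,-0.025,0,0,0],[1,0.035,0,0,0,0,0],[1,0.035,0,0,0,0,0],[1,0.035,0,0,0,0,0],[1,0.03,0,0,0,0,0]]]'
python3 -m inch '[[[1,0,0.03,0,0,0,0],[1,0,0.03,0,0,0,0],[1,0,0.03,0,0,0,0],[1,0,0.03,0,0,0,0],[1,0,0,0,0,0,0],[1,0,0,0,0,0,0],[1,0,0,0,0,0,0]]]'
python3 - <<'E'
from h import *
from station import env
for n in('top','side'):
    im=env.get_image(n)['img']
    im=im[110:300,230:470] if n=='top' else im[120:280,230:430]
    cv2.imwrite(f'pics/{n}2.png',cv2.resize(im,None,fx=3,fy=3)[...,::-1])
E
```

```text
time_s: 10.47
eef_pos: [430.4, -56.3, 197.3]
eef_rot: [-0.103, 0.995, -0.0, -0.0]
force: [0.2, 0.3, -0.0]
grip_width: -0.0
grip_force: 0.0
time_s: 11.05
eef_pos: [407.9, 61.0, 197.5]
eef_rot: [-0.104, 0.995, -0.0, 0.0]
force: [0.8, 0.5, 0.0]
grip_width: 0.0
grip_force: 0.0
```

View pics/top2.png

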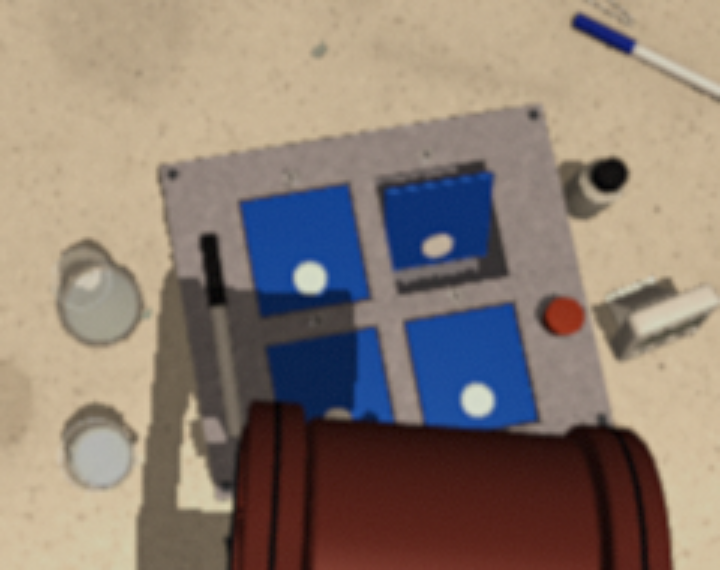

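View pics/side2.png

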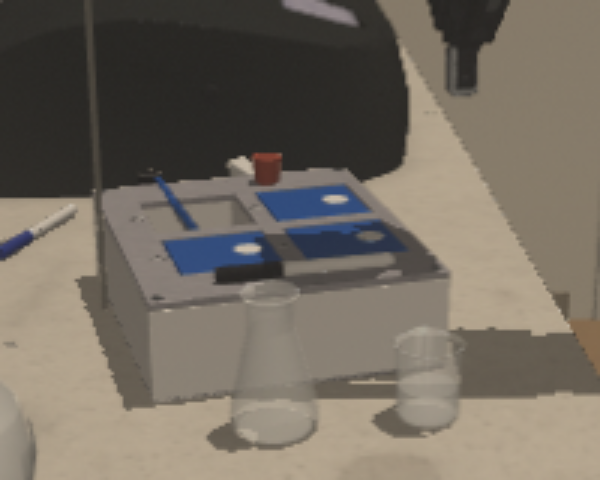

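The top crop shows the far-right flap tilted steeply open, with its raised edge from (387,190) to (493,176) and its mark at (437,245). The marker, stopper, flask, beaker, bottle and timer are where they were. In the side crop, the flap's edge line from (155,178) to (195,228) matches the line when it was pressed on its stop, and the tool is clear.

```bash
python3 -c "
from station import env
print(env.close_job())"
```

```text
the job is handed in; nothing more can be done
None
```

I found the unlocked flap in bay_4 (far row, right), pushed it down to its stop and left it standing open; bays 1 and 2 felt locked, bay_3 was never pressed, no bystander visibly moved, and the job is handed in (no verdict was returned).

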